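Fetch the trinket box from behind the display on a silver stall

TASK

A customer wants the blue-lidded trinket box that the candlestick, the bell and the green glass cruet hem in on the wooden display board. Clear all three to the grey side mat and stand them there, and only then bring the box to the cork round in the middle of the black counter tray. When the box is there, put the three back on the coasters they came from, each centred on its own (candlestick red, bell yellow, cruet green); keep all four upright all the while.

Things in the scene. Friction and masses are not known exactly. Their poses are not given: they have to be found in the camera images.
- candlestick: loose silver candlestick, round about z, 125 mm tall, foot 58 mm across, 0.25 kg. Hold it by its candle cup at the top, 28 mm across, whose width is the same from 82 to 124 mm above the underside. Origin: centre of the underside, z up. Starts on the red coaster.
- bell: loose brass hand bell with a dark wooden handle, standing on its mouth, round about z, 125 mm tall, mouth 58 mm across, 0.22 kg. Hold it by its upright handle, 22 mm across, whose width is the same from 72 to 118 mm above the underside. Origin: centre of the underside, z up. Starts on the yellow coaster.
- cruet: loose green glass cruet (small bottle) with a silver stopper that is fixed to it, round about z, 128 mm tall, belly 56 mm across, 0.24 kg. Hold it by its neck, 26 mm across (the stopper's rim above it 28 mm), whose width is the same from 72 to 106 mm above the underside. Origin: centre of the underside, z up. Starts on the green coaster.
- trinket_box: loose round silver box with a blue lid that is fixed to it and a small brass knob, 52 mm across, side straight from 3 to 31 mm up, top at 36 mm (knob to 42), 0.14 kg. Origin: centre of the underside, z up. Starts directly on the board, hemmed in by the three taller things about 90 mm from it.
- red_coaster: fixed red disc, 76 mm across, 4 mm thick, lying on the display board; the candlestick's place. Origin: centre of its underside (its top is 4 mm higher).
- yellow_coaster: fixed yellow disc, 76 mm across, 4 mm thick, lying on the display board; the bell's place. Origin: centre of its underside.
- green_coaster: fixed green disc, 76 mm across, 4 mm thick, lying on the display board; the cruet's place. Origin: centre of its underside.
- side_mat: fixed grey mat on the table, 270 mm along its x, 120 mm along its y, 4 mm thick, free of things at the start, to the left or the right of the board; room for the three in a row along its x. Origin: centre of its underside, at table height.
- counter_tray: fixed black square tray on the table, 160 x 160 mm, rim 14 mm high and 5 mm thick, on the other side of the board from the mat; a cork round 76 mm across lies at its centre, its top 8 mm above the table. Origin: centre of the underside, at table height.
- riser: fixed light wooden display board, 260 x 260 mm, 16 mm thick, on which coasters and box stand; a spoon, a napkin ring and an egg cup (below 35 mm tall) stand near its edges. Origin: centre of the underside, at table height; the box starts about 55 mm from the middle towards +x of the board.

How it is judged (in metres and radians):
On the way, in this order (a step that is already met when the one before it is completed fails the run):
1. candlestick, bell and cruet all stand on the grey side mat, while the box is still at its place (x of candlestick in the frame of side_mat between -0.135 and 0.135 m and y of candlestick in the frame of side_mat between -0.06 and 0.06 m and z of each of candlestick, bell, cruet in the frame of side_mat below 0.01 m and linear speed of each of candlestick, bell, cruet below 0.03 m/s and angle between each of candlestick, bell, cruet's own z axis and vertical below 0.12 rad and x of bell in the frame of side_mat between -0.135 and 0.135 m and y of bell in the frame of side_mat between -0.06 and 0.06 m and x of cruet in the frame of side_mat between -0.135 and 0.135 m and y of cruet in the frame of side_mat between -0.06 and 0.06 m and distance of trinket_box from where it was at the start of the episode below 0.02 m), for 0.2 s.
2. the trinket box stands on the cork round of the counter tray, while the three still stand on the mat (horizontal distance between trinket_box and counter_tray below 0.015 m and z of trinket_box in the frame of counter_tray below 0.013 m and linear speed of each of trinket_box, candlestick, bell, cruet below 0.03 m/s and angle between each of trinket_box, candlestick, bell, cruet's own z axis and vertical below 0.12 rad and x of candlestick in the frame of side_mat between -0.135 and 0.135 m and y of candlestick in the frame of side_mat between -0.06 and 0.06 m and z of each of candlestick, bell, cruet in the frame of side_mat below 0.01 m and x of bell in the frame of side_mat between -0.135 and 0.135 m and y of bell in the frame of side_mat between -0.06 and 0.06 m and x of cruet in the frame of side_mat between -0.135 and 0.135 m and y of cruet in the frame of side_mat between -0.06 and 0.06 m), for 0.2 s.
At the end, for the whole second after the job is handed in: The trinket box stands upright on the cork round, its centre within 15 mm of the tray's centre; candlestick, bell and cruet stand upright on the red, yellow and green coaster, each within 12 mm of its centre; all at rest (horizontal distance between trinket_box and counter_tray below 0.015 m and z of trinket_box in the frame of counter_tray below 0.013 m and linear speed of each of trinket_box, candlestick, bell, cruet below 0.03 m/s and angle between each of trinket_box, candlestick, bell, cruet's own z axis and vertical below 0.12 rad and horizontal distance between candlestick and red_coaster below 0.012 m and z of candlestick in the frame of red_coaster below 0.008 m and horizontal distance between bell and yellow_coaster below 0.012 m and z of bell in the frame of yellow_coaster below 0.008 m and horizontal distance between cruet and green_coaster below 0.012 m and z of cruet in the frame of green_coaster below 0.008 m); the robot touches nothing.
It fails at once if the candlestick is tipped over (angle between candlestick's own z axis and vertical above 0.6 rad).
It fails at once if the bell is tipped over (angle between bell's own z axis and vertical above 0.6 rad).
It fails at once if the cruet is tipped over (angle between cruet's own z axis and vertical above 0.6 rad).
It fails at once if the trinket box is tipped over (angle between trinket_box's own z axis and vertical above 0.6 rad).
It also fails if it takes over 141 s, if anything falls off the work surface, if the arm or the gripper's body presses on something with over 40 N, if the wrist force passes 120 N, or if a joint passes its speed limit or range.

ROBOT

A 6-joint arm with a two-finger parallel gripper is mounted at the origin on the work surface. World frame = base frame: x ahead of the robot, y to its left, z up, the work surface at z = 0. Lengths are in m, angles in degrees, forces in N, time in s.
With the tool pointing down it reaches from about 0.25 to 0.725 m from the base axis. Payload 9.7 kg.
Tool frame: the origin (TCP) lies midway between the tips of the shut fingers; the grasp point (between the pads) lies behind it (grasp_offset is the z of the grasp point in the tool frame, in m); z points along the fingers, y is the line along which they close (so a half turn about z gives the same grasp; the last joint's range is limited). The gripper opens to 85 mm and grips with 20 to 120 N. Pads are 22 mm wide; open, the fingers measure 114 mm over their backs; the gripper's body (76 mm by 85 mm) begins 54 mm behind the grasp point. The pads swing forward as they close: fully open they stand 13 mm farther back than shut.
Start: joints at [-74.714, 4.979, 10.078, 95.1, 0, 90], TCP at [0.145, -0.531, 0.231] pointing down, gripper open.
Joint ranges: [-179.16, 179.16], [-48.56, 103.87], [-65.8, 70.77], [-126.05, 130.52], [-82.76, 87.17], [-180, 180]. Speed limits (degrees/s): [127.2, 127.2, 147.25, 180, 180, 180].

INTERFACE

Orientations are given as [roll, pitch, yaw] about the fixed x, y, z axes, in that order (R = Rz(yaw) Ry(pitch) Rx(roll)).
In Python, from plant import * gives the robot as it stands.
- The arm moves only by the tool drive_tool, never from a script. Its argument "motion" is a list that holds one entry, the list of rows, each a list of 7 numbers: the shift along the world's x, y, z in mm, then the turn, a rotation vector about the world's x, y, z in rad, then the opening, from 0 (shut) to 1 (fully open). In form: [[[tx, ty, tz, wx, wy, wz, grip], ...]]. A call has 1 to 20 rows; each row shifts and turns the commanded pose from where the row before left it; what a row does not reach is not made up. A row lasts 1/8 s, in which the tool goes at most 62.5 mm and 10.7 degrees, less where a joint would pass 70% of its speed; a pose out of reach is approached as far as the arm can. A call with a gripper value outside its range is refused whole. The fingers move at their own pace and stop on an object; "newtons" is the grip in N (left out, the last holds). Time passes only in rows, so rows that do not move let the fingers close. It gives the time, the measured TCP pose, the force, the opening and the grip force at its end, in the units of the state.
- sense(): the state, without advancing time (a new reading comes with each control period).
- read_camera(name): name is "scene" or "top"; returns the picture (420x560x3 uint8, red, green, blue); there is no depth.
- camera_info(name): a dict with "fx", "fy", "cx", "cy" (pixels), "cam_to_world" (4x4, takes a point from camera to world coordinates). Camera axes: x right, y down, z forward; pixel columns grow to the right and rows downward; lengths in m; the calibration is good to about 2 mm. A picture is of the moment at which its call begins. camera_info takes no time and is no camera call.
- close_job(): hands the job in; it is judged then, once.
The state is a dict: "time_s": time; "joint_pos": joint angles; "qvel": joint speeds; "effort": joint torques, N m; "position": TCP position; "orientation": TCP orientation; "force": force on the tool from outside, world axes, zero at the start; "moment": the same for the moment, N m; "finger_gap": opening from 0.0 (shut) to 1.0 (fully open); "grip_force": force on a finger pad.
Only numpy, scipy, OpenCV 4.12 (cv2) and the standard library are available. Lean on these libraries where they do the work, as an engineer would, in place of code of your own. Each camera call takes 0.05 s, during which the arm holds its last target. There are 200 camera calls.

## Working session

There is one attempt and no reset: what is moved stays moved. The work goes in short steps, Python scripts to look and compute and a tool call to move; the robot and the scene stay as the last step left them, time stands still between calls to the robot, and variables do not carry over. Pictures are saved under pics/ and viewed, at most 14 in all, crops included, and the job is handed in when it is done.

Besides the shell and the picture viewer there is one more tool, called after "Call:" as name(argument=value, ...), one argument or row to a line, values as JSON. drive_tool: Moves the arm, as the interface text tells. Its arguments: {"type":"object","properties":{"motion":{"type":"array","items":{"type":"array","items":{"type":"array","items":{"type":"number"}}}},"newtons":{"type":"number"}},"required":["motion"]}

```bash
ls; mkdir -p pics; python3 - <<'E'
from plant import *
import cv2
for n in("top","scene"):
    im=read_camera(n); cv2.imwrite(f"pics/{n}0.png",cv2.cvtColor(im,cv2.COLOR_RGB2BGR)); print(n,camera_info(n))
print(sense())
E
```

```text
pics
top {'fx': 475.38244038118285, 'fy': 475.38244038118285, 'cx': 281.8323096306549, 'cy': 211.17429598185146, 'cam_to_world': array([[ 0.09908618, -0.96869289,  0.22763129,  0.32824953],
       [-0.99507771, -0.09680613,  0.02118793, -0.01097958],
       [ 0.00151151, -0.22861026, -0.97351685,  0.95225011],
       [ 0.        ,  0.        ,  0.        ,  1.        ]])}
scene {'fx': 400.3947448427002, 'fy': 400.3947448427002, 'cx': 285.36295401507687, 'cy': 202.43852916353254, 'cam_to_world': array([[-0.36455556,  0.62167675, -0.69326565,  1.19934323],
       [ 0.93099957,  0.25805919, -0.25815742,  0.23814263],
       [ 0.01841311, -0.73954274, -0.6728577 ,  0.69494295],
       [ 0.        ,  0.        ,  0.        ,  1.        ]])}
{'time_s': 0.1, 'joint_pos': array([-7.47132522e+01,  5.01033631e+00,  1.00389461e+01,  9.51004104e+01,
       -2.13567234e-03,  8.99990417e+01]), 'qvel': array([-0.03795523, -0.06937336,  0.0655837 , -0.03383571,  0.01865932,
        0.06489113]), 'effort': array([-9.00413670e-04, -5.21558583e+01,  4.65656519e+01,  1.60427060e-02,
       -1.37310758e-05,  2.37042156e-05]), 'position': array([ 0.144942  , -0.53034088,  0.23063063]), 'orientation': array([-1.79928199e+02,  2.13446976e-03,  1.52877088e+01]), 'force': array([0.94027452, 0.54016407, 0.08185862]), 'moment': array([ 0.0067246 , -0.03323181,  0.00649489]), 'grip_force': 0.0, 'finger_gap': 1.0036296625906844}
```

View pics/top0.png

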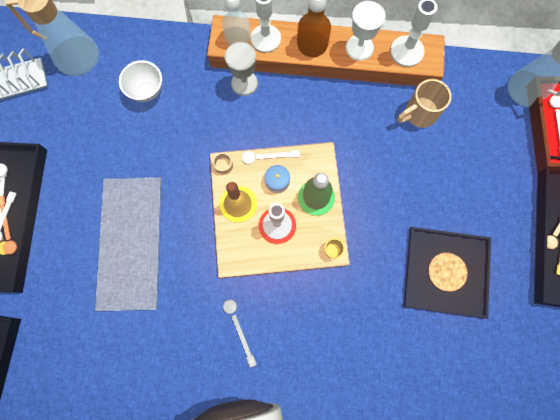

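View pics/scene0.png

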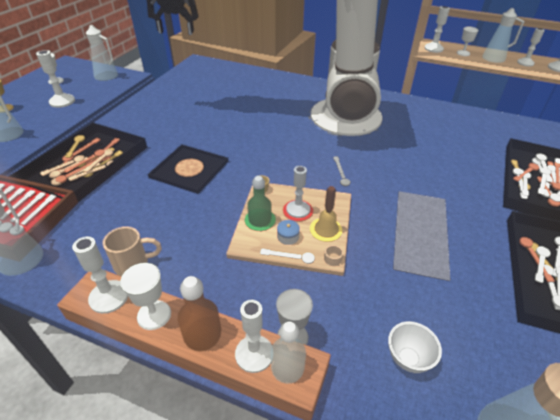

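```bash
python3 -c "
import plant;print([n for n in dir(plant) if n[0]!='_'])
try: print(plant.grasp_offset)
except Exception as e: print(e)"
```

```text
['Unreachable', 'camera_info', 'close_job', 'grasp_offset', 'read_camera', 'sense']
-0.0187
```

The top view shows the board at about (280,210), with the bell on yellow (238,203), the candlestick on red (277,225), the cruet on green (317,197) and the box at (278,178). The mat is at (129,244) and the tray at (448,272). The scene view agrees with this. I'll enlarge both.

```bash
python3 - <<'E'
import cv2
a=cv2.imread("pics/top0.png"); b=cv2.imread("pics/scene0.png")
cv2.imwrite("pics/c1.png",cv2.resize(a[140:280,205:355],None,fx=4,fy=4,interpolation=cv2.INTER_CUBIC))
cv2.imwrite("pics/c2.png",cv2.resize(b[160:275,225:365],None,fx=5,fy=5,interpolation=cv2.INTER_CUBIC))
E
```

```text
(no output)
```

View pics/c1.png

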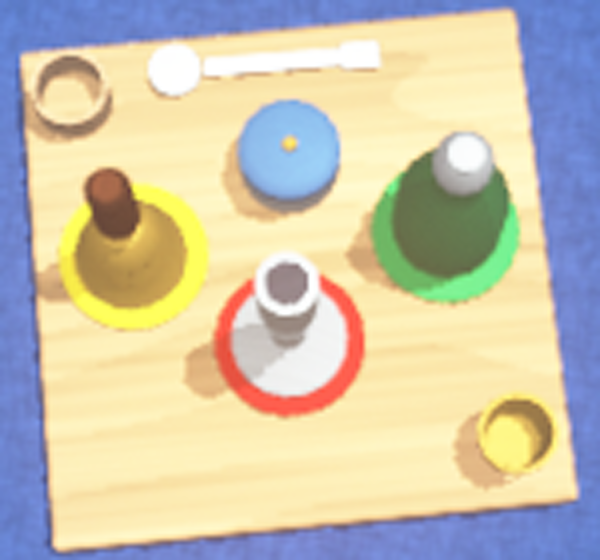

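View pics/c2.png

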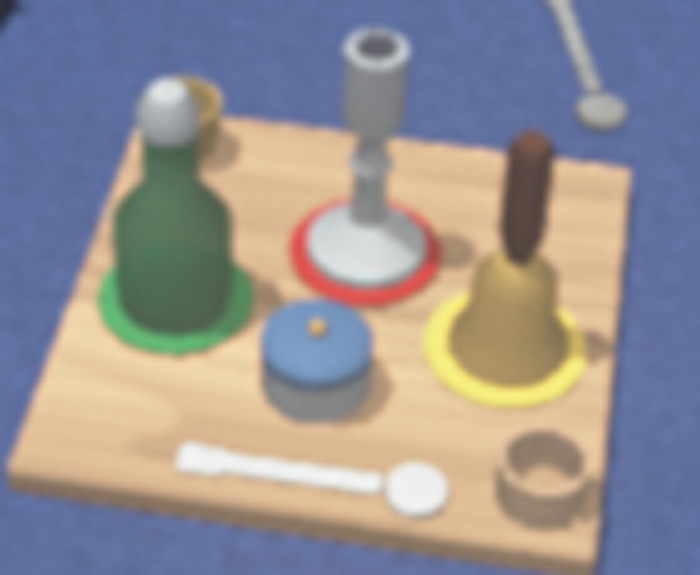

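```bash
cat > h.py <<'E'
import numpy as np, cv2
from plant import *
def ray(n,u,v):
    c=camera_info(n);M=c["cam_to_world"]
    d=M[:3,:3]@np.array([(u-c["cx"])/c["fx"],(v-c["cy"])/c["fy"],1]); return M[:3,3],d
def onz(n,u,v,z):
    o,d=ray(n,u,v); return (o+d*(z-o[2])/d[2])[:2]
def crop(u,v,k,x,y): return (u+.5)/k-.5+x,(v+.5)/k-.5+y
E
python3 - <<'E'
from h import *
np.set_printoptions(precision=4,suppress=True)
for n,t,s,z in [("yellow",(134,256),(505,346),.02),("red",(290,341),(365.5,253),.02),("green",(445,229),(176,299),.02),
 ("boxlid",(290,150),None,.050),("knob",(290,143),(317,326),.058),("candletop",(287,283),(377,47),.145),("candlefoot",(290,339),(367,247),.022),
 ("belltop",(105,186),(532,145),.143),("crutop",(467,155),(168,95),.145)]:
    print(n,onz("top",*crop(*t,4,205,140),z), s and onz("scene",*crop(*s,5,225,160),z))
hsv=cv2.cvtColor(cv2.imread("pics/top0.png"),cv2.COLOR_BGR2HSV)
for lab,box,lo,hi,z in [("cork",(420,240,475,300),(5,100,120),(30,255,255),.008),("mat",(85,165,175,325),(90,0,60),(135,110,255),.004),("tray",(395,220,500,325),(0,0,0),(180,255,60),.012)]:
    x0,y0,x1,y1=box; m=cv2.inRange(hsv[y0:y1,x0:x1],lo,hi); m=cv2.morphologyEx(m,cv2.MORPH_OPEN,np.ones((3,3)))
    c=max(cv2.findContours(m,cv2.RETR_EXTERNAL,cv2.CHAIN_APPROX_NONE)[0],key=cv2.contourArea)
    P=np.array([onz("top",p[0][0]+x0,p[0][1]+y0,z) for p in c],np.float32); print(lab,cv2.minAreaRect(P))
E
```

```text
yellow [0.553  0.0988] [0.5532 0.0997]
red [0.5173 0.0159] [0.5187 0.0175]
green [ 0.5828 -0.0565] [ 0.5834 -0.0553]
boxlid [0.6073 0.0248] None
knob [0.6084 0.0249] [0.6098 0.0262]
candletop [0.5175 0.0162] [0.516  0.0168]
candlefoot [0.5179 0.0159] [0.5164 0.0174]
belltop [0.5538 0.1009] [0.5524 0.1004]
crutop [ 0.5834 -0.0573] [ 0.5835 -0.0557]
cork ((0.45537441968917847, -0.32249781489372253), (0.06067994236946106, 0.05734183266758919), 88.9056396484375)
mat ((0.4565613269805908, 0.3105594515800476), (0.27105483412742615, 0.12151666730642319), 7.2442121505737305)
tray ((0.48134955763816833, -0.40368467569351196), (0.008358686231076717, 0.003950103186070919), 0.10266823321580887)
```

```bash
python3 - <<'E'
from h import *
np.set_printoptions(precision=4,suppress=True)
a=cv2.imread("pics/top0.png")
for p in [(103,178),(161,178),(157,310),(96,309)]: print(onz("top",*p,.004))
cv2.imwrite("pics/c3.png",cv2.resize(a[220:325,395:500],None,fx=5,fy=5,interpolation=cv2.INTER_CUBIC))
E
```

```text
[0.5835 0.3871]
[0.5956 0.267 ]
[0.3285 0.2326]
[0.3186 0.3514]
```

View pics/c3.png

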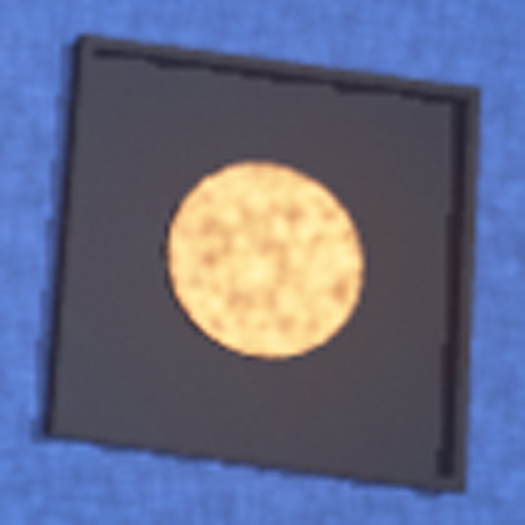

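Call:
drive_tool(
  motion=[
    [[0, 0, 10, 0, 0, -0.133, 0.6], [0, 0, 10, 0, 0, -0.134, 0.6], [20, 30, 0, 0, 0, 0, 0.6], [20, 30, 0, 0, 0, 0, 0.6], [20, 30, 0, 0, 0, 0, 0.6], [20, 30, 0, 0, 0, 0, 0.6], [20, 30, 0, 0, 0, 0, 0.6], [20, 30, 0, 0, 0, 0, 0.6], [20, 30, 0, 0, 0, 0, 0.6], [20, 30, 0, 0, 0, 0, 0.6], [20, 30, 0, 0, 0, 0, 0.6], [20, 30, 0, 0, 0, 0, 0.6], [20, 30, 0, 0, 0, 0, 0.6], [20, 30, 0, 0, 0, 0, 0.6], [20, 30, 0, 0, 0, 0, 0.6], [20, 30, 0, 0, 0, 0, 0.6], [20, 30, 0, 0, 0, 0, 0.6], [20, 30, 0, 0, 0, 0, 0.6], [20, 30, 0, 0, 0, 0, 0.6], [20, 30, 0, 0, 0, 0, 0.6]],
  ],
  newtons=40,
)

```text
time_s: 2.6
position: [0.5055, 0.0055, 0.251]
orientation: [-179.8, 0.0, 0.5]
force: [-0.0, -0.6, 0.2]
finger_gap: 0.599
grip_force: 0.0
```

Call:
drive_tool(
  motion=[
    [[12, 24, 0, 0, 0, 0, 0.6], [12, 24, 0, 0, 0, 0, 0.6], [12, 24, 0, 0, 0, 0, 0.6], [11.5, 22.5, 0, 0, 0, 0, 0.6], [0, 0, -20, 0, 0, 0, 0.6], [0, 0, -30, 0, 0, 0, 0.6], [0, 0, -30, 0, 0, 0, 0.6], [0, 0, -20, 0, 0, 0, 0.6], [0, 0, -20, 0, 0, 0, 0.6], [0, 0, -20, 0, 0, 0, 0.6], [0, 0, -16, 0, 0, 0, 0.6], [0, 0, 0, 0, 0, 0, 0.6], [0, 0, 0, 0, 0, 0, 0.6]],
  ],
)

```text
time_s: 4.22
position: [0.5571, 0.0526, 0.0991]
orientation: [-177.8, -0.4, 4.3]
force: [-0.8, -5.7, 21.4]
finger_gap: 0.601
grip_force: 12.3
```

```bash
python3 - <<'E'
from h import *
print("cork",onz("top",*crop(266,259,5,395,220),.008))
im=cv2.cvtColor(read_camera("scene"),cv2.COLOR_RGB2BGR)
cv2.imwrite("pics/s1.png",cv2.resize(im[110:270,220:400],None,fx=3,fy=3,interpolation=cv2.INTER_CUBIC))
print(sense()["position"],sense()["joint_pos"])
E
```

```text
cork [ 0.45971776 -0.32996912]
[0.55708257 0.0526419  0.09913556] [  4.28525903   5.32970363  -4.17503985  80.12165452   2.18547332
 179.93889714]
```

View pics/s1.png

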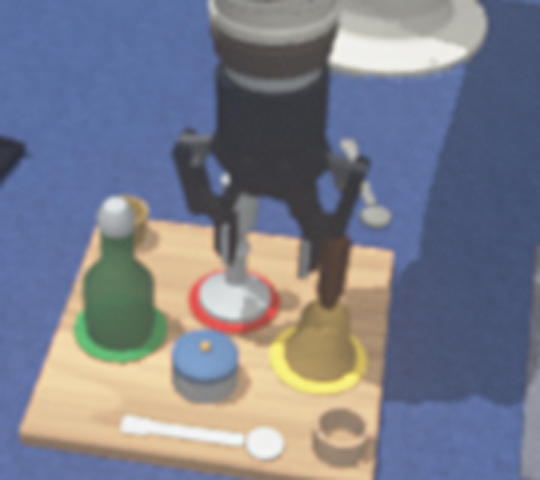

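The last joint reached its limit: j6 = j1 + 180 − yaw, so yaw near 0 is out of range. A finger is leaning on the bell's handle. I'll back off and rise, then turn to yaw 180, which gives the same closing line.

Call:
drive_tool(
  motion=[
    [[0, -4, 0, 0, 0, 0, 0.6], [0, 0, 5, 0, 0, 0, 0.6], [0, 0, 10, 0, 0, 0, 0.6], [0, 0, 20, 0, 0, 0, 0.6], [0, 0, 20, 0, 0, 0, 0.6], [0, 0, 30, 0, 0, 0, 0.6], [0, 0, 30, 0, 0, 0, 0.6], [0, 0, 20, 0, 0, 0, 0.6], [0, 0, 0, 0, 0, 0.15, 0.6], [0, 0, 0, 0, 0, 0.15, 0.6], [0, 0, 0, 0, 0, 0.15, 0.6]],
  ],
)

```text
time_s: 5.65
position: [0.5548, 0.0491, 0.2305]
orientation: [-177.8, 0.0, 30.5]
force: [-0.2, -0.2, 0.1]
finger_gap: 0.599
grip_force: 0.0
```

Call:
drive_tool(
  motion=[
    [[0, 3, 0, 0, 0, 0.174, 0.6], [0, 3, 0, 0, 0, 0.174, 0.6], [0, 3, 0, 0, 0, 0.174, 0.6], [0, 3, 0, 0, 0, 0.174, 0.6], [0, 3, 0, 0, 0, 0.174, 0.6], [0, 3, 0, 0, 0, 0.174, 0.6], [0, 3, 0, 0, 0, 0.174, 0.6], [0, 3, 0, 0, 0, 0.174, 0.6], [0, 3, 0, 0, 0, 0.174, 0.6], [0, 3, 0, 0, 0, 0.174, 0.6], [0, 3, 0, 0, 0, 0.174, 0.6], [0, 3, 0, 0, 0, 0.174, 0.6], [0, 3, 0, 0, 0, 0.174, 0.6], [0, 3, 0, 0, 0, 0.174, 0.6], [0, 3, 0, 0, 0, 0.173, 0.6], [0, 5, 0, 0, 0, 0, 0.6], [0, 0, 0, 0, 0, 0, 0.6]],
  ],
)

```text
time_s: 7.78
position: [0.5548, 0.0993, 0.2303]
orientation: [-177.8, 0.0, 179.5]
force: [0.2, 0.4, 1.3]
finger_gap: 0.604
grip_force: 0.0
```

```bash
python3 - <<'E'
from h import *
from scipy.spatial.transform import Rotation as R
s=sense();r=R.from_euler("xyz",s["orientation"],degrees=True)
print(s["position"],s["orientation"],s["joint_pos"],(R.from_euler("xyz",[180,0,180],degrees=True)*r.inv()).as_rotvec())
for n,b,k in(("top",(140,280,205,355),4),("scene",(160,275,225,365),5)):
  im=cv2.cvtColor(read_camera(n),cv2.COLOR_RGB2BGR); cv2.imwrite(f"pics/{n}2.png",im)
  cv2.imwrite(f"pics/{n}2c.png",cv2.resize(im[b[0]:b[1],b[2]:b[3]],None,fx=k,fy=k,interpolation=cv2.INTER_CUBIC))
E
```

```text
[0.55476659 0.09931428 0.2303001 ] [-1.77803602e+02  5.66130019e-03  1.79463069e+02] [11.23728339  7.29763209 12.46613184 95.61135545 -2.15131728 11.78263772] [ 3.83345545e-02 -8.08241957e-05  9.37195494e-03]
```

View pics/scene2c.png

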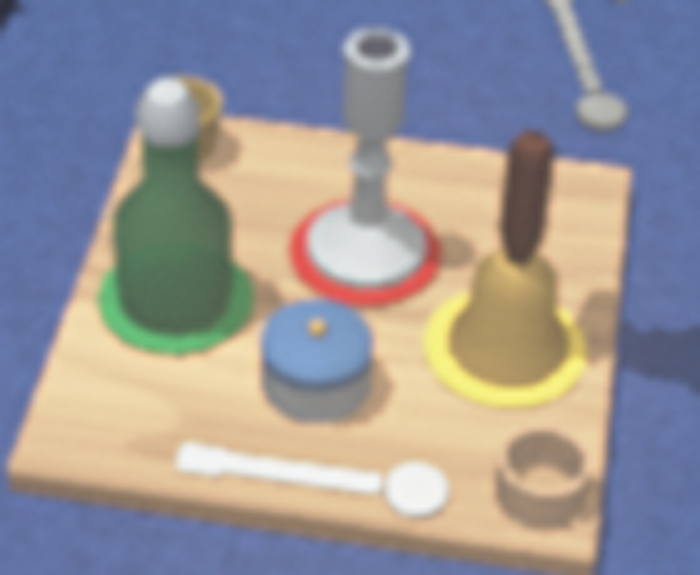

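The bell is unmoved, still standing centred on yellow in this view. I'll correct the tilt, descend and grip.

Call:
drive_tool(
  motion=[
    [[-1.5, 0.5, 0, 0.038, 0, 0.009, 0.6], [0, 0, -20, 0, 0, 0, 0.6], [0, 0, -30, 0, 0, 0, 0.6], [0, 0, -30, 0, 0, 0, 0.6], [0, 0, -20, 0, 0, 0, 0.6], [0, 0, -20, 0, 0, 0, 0.6], [0, 0, -15, 0, 0, 0, 0.6], [0, 0, 0, 0, 0, 0, 0.6], [0, 0, 0, 0, 0, 0, 0.2], [0, 0, 0, 0, 0, 0, 0.1], [0, 0, 0, 0, 0, 0, 0], [0, 0, 0, 0, 0, 0, 0], [0, 0, 0, 0, 0, 0, 0], [0, 0, 0, 0, 0, 0, 0]],
  ],
  newtons=40,
)

```text
time_s: 9.62
position: [0.5538, 0.0995, 0.0964]
orientation: [-180.0, 0.1, -179.8]
force: [0.1, 0.3, 5.6]
finger_gap: 0.247
grip_force: 39.8
```

Call:
drive_tool(
  motion=[
    [[0, 0, 10, 0, 0, 0, 0], [0, 0, 20, 0, 0, 0, 0], [0, 0, 20, 0, 0, 0, 0], [0, 0, 20, 0, 0, 0, 0], [-1, 15, 0, 0, 0, 0, 0], [-1, 25, 0, 0, 0, 0, 0], [-2, 25, 0, 0, 0, 0, 0], [-2, 30, 0, 0, 0, 0, 0], [-2, 30, 0, 0, 0, 0, 0], [-2, 30, 0, 0, 0, 0, 0], [-2, 30, 0, 0, 0, 0, 0], [-1, 25, 0, 0, 0, 0, 0], [0, 11.5, 0, 0, 0, 0, 0], [0, 0, 0, 0, 0, 0, 0], [0, 0, -20, 0, 0, 0, 0], [0, 0, -30, 0, 0, 0, 0], [0, 0, -20, 0, 0, 0, 0], [0, 0, -8, 0, 0, 0, 0], [0, 0, -4, 0, 0, 0, 0], [0, 0, 0, 0, 0, 0, 0]],
  ],
)

```text
time_s: 12.12
position: [0.5406, 0.3208, 0.084]
orientation: [180.0, 0.1, -179.8]
force: [1.0, 0.7, -2.0]
finger_gap: 0.247
grip_force: 39.4
```

Call:
drive_tool(
  motion=[
    [[0, 0, -2, 0, 0, 0, 0], [0, 0, -1, 0, 0, 0, 0], [0, 0, 0, 0, 0, 0, 0], [0, 0, 0, 0, 0, 0, 0.4], [0, 0, 0, 0, 0, 0, 0.6], [0, 0, 0, 0, 0, 0, 0.6], [0, 0, 0, 0, 0, 0, 0.6], [0, 0, 20, 0, 0, 0, 0.6], [0, 0, 25, 0, 0, 0, 0.6], [0, 0, 25, 0, 0, 0, 0.6], [0, 0, 20, 0, 0, 0, 0.6], [0, 0, 15, 0, 0, 0, 0.6], [0, 0, 0, 0, 0, 0, 0.6]],
  ],
)

```text
time_s: 13.75
position: [0.5407, 0.3212, 0.1863]
orientation: [180.0, 0.1, -179.8]
force: [0.1, 0.9, 0.0]
finger_gap: 0.604
grip_force: 0.0
```

Call:
drive_tool(
  motion=[
    [[-2, -20, 0, 0, 0, 0, 0.6], [-3, -35, 0, 0, 0, 0, 0.6], [-3, -35, 0, 0, 0, 0, 0.6], [-3, -35, 0, 0, 0, 0, 0.6], [-3, -35, 0, 0, 0, 0, 0.6], [-3, -35, 0, 0, 0, 0, 0.6], [-3, -35, 0, 0, 0, 0, 0.6], [-2, -35, 0, 0, 0, 0, 0.6], [-1, -25, 0, 0, 0, 0, 0.6], [-0.5, -14.7, 0, 0, 0, 0, 0.6], [0, 0, 0, 0, 0, 0, 0.6], [0, 0, -20, 0, 0, 0, 0.6], [0, 0, -25, 0, 0, 0, 0.6], [0, 0, -25, 0, 0, 0, 0.6], [0, 0, -12, 0, 0, 0, 0.6], [0, 0, 0, 0, 0, 0, 0.6]],
  ],
)

```text
time_s: 15.75
position: [0.5163, 0.0167, 0.1028]
orientation: [-180.0, -0.1, -179.8]
force: [0.3, 0.5, 0.3]
finger_gap: 0.603
grip_force: 0.0
```

Call:
drive_tool(
  motion=[
    [[0, 0, 0, 0, 0, 0, 0.3], [0, 0, 0, 0, 0, 0, 0.1], [0, 0, 0, 0, 0, 0, 0], [0, 0, 0, 0, 0, 0, 0], [0, 0, 0, 0, 0, 0, 0], [0, 0, 0, 0, 0, 0, 0]],
  ],
)

```text
time_s: 16.5
position: [0.5173, 0.0161, 0.1045]
orientation: [-180.0, 0.1, -179.8]
force: [-0.6, -0.9, 6.3]
finger_gap: 0.309
grip_force: 39.8
```

Call:
drive_tool(
  motion=[
    [[0, 0, 10, 0, 0, 0, 0], [0, 0, 20, 0, 0, 0, 0], [0, 0, 20, 0, 0, 0, 0], [0, 0, 20, 0, 0, 0, 0], [-5, 15, 0, 0, 0, 0, 0], [-8, 25, 0, 0, 0, 0, 0], [-8, 30, 0, 0, 0, 0, 0], [-8, 35, 0, 0, 0, 0, 0], [-8, 35, 0, 0, 0, 0, 0], [-8, 35, 0, 0, 0, 0, 0], [-8, 35, 0, 0, 0, 0, 0], [-7.5, 35, 0, 0, 0, 0, 0], [0, 30, 0, 0, 0, 0, 0], [0, 19, 0, 0, 0, 0, 0], [0, 0, 0, 0, 0, 0, 0], [0, 0, -20, 0, 0, 0, 0], [0, 0, -30, 0, 0, 0, 0], [0, 0, -22, 0, 0, 0, 0], [0, 0, -9, 0, 0, 0, 0], [0, 0, 0, 0, 0, 0, 0]],
  ],
)

```text
time_s: 19.0
position: [0.4562, 0.3096, 0.0922]
orientation: [-180.0, -0.0, -179.9]
force: [0.0, 0.3, -1.2]
finger_gap: 0.312
grip_force: 40.0
```

Call:
drive_tool(
  motion=[
    [[0, 0, -2, 0, 0, 0, 0], [0, 0, -1.2, 0, 0, 0, 0], [0, 0, 0, 0, 0, 0, 0], [0, 0, 0, 0, 0, 0, 0.4], [0, 0, 0, 0, 0, 0, 0.6], [0, 0, 0, 0, 0, 0, 0.6], [0, 0, 0, 0, 0, 0, 0.6], [0, 0, 20, 0, 0, 0, 0.6], [0, 0, 25, 0, 0, 0, 0.6], [0, 0, 25, 0, 0, 0, 0.6], [0, 0, 20, 0, 0, 0, 0.6], [0, 0, 12, 0, 0, 0, 0.6], [0, 0, 0, 0, 0, 0, 0.6]],
  ],
)

```text
time_s: 20.62
position: [0.4565, 0.3104, 0.1917]
orientation: [180.0, 0.1, -179.8]
force: [-0.3, 0.9, -1.3]
finger_gap: 0.602
grip_force: 0.0
```

Call:
drive_tool(
  motion=[
    [[5, -20, 0, 0, 0, 0, 0.6], [12, -35, 0, 0, 0, 0, 0.6], [12, -35, 0, 0, 0, 0, 0.6], [13, -35, 0, 0, 0, 0, 0.6], [13, -35, 0, 0, 0, 0, 0.6], [13, -35, 0, 0, 0, 0, 0.6], [13, -35, 0, 0, 0, 0, 0.6], [13, -35, 0, 0, 0, 0, 0.6], [13, -35, 0, 0, 0, 0, 0.6], [12, -35, 0, 0, 0, 0, 0.6], [7, -20, 0, 0, 0, 0, 0.6], [1, -11, 0, 0, 0, 0, 0.6], [0, 0, 0, 0, 0, 0, 0.6], [0, 0, 0, 0, 0, 0, 0.6]],
  ],
)

```text
time_s: 22.38
position: [0.583, -0.0549, 0.1912]
orientation: [-180.0, 0.0, -179.8]
force: [0.3, -0.5, -0.4]
finger_gap: 0.599
grip_force: 0.0
```

Call:
drive_tool(
  motion=[
    [[0, -1.2, -20, 0, 0, 0, 0.6], [0, 0, -25, 0, 0, 0, 0.6], [0, 0, -25, 0, 0, 0, 0.6], [0, 0, -20, 0, 0, 0, 0.6], [0, 0, -14, 0, 0, 0, 0.6], [0, 0, 0, 0, 0, 0, 0.6], [0, 0, 0, 0, 0, 0, 0.3], [0, 0, 0, 0, 0, 0, 0.1], [0, 0, 0, 0, 0, 0, 0], [0, 0, 0, 0, 0, 0, 0], [0, 0, 0, 0, 0, 0, 0], [0, 0, 0, 0, 0, 0, 0]],
  ],
)

```text
time_s: 23.88
position: [0.5838, -0.0572, 0.0882]
orientation: [-180.0, 0.1, -179.8]
force: [-1.4, -1.7, 6.1]
finger_gap: 0.306
grip_force: 34.8
```

Call:
drive_tool(
  motion=[
    [[0, 0, 10, 0, 0, 0, 0], [0, 0, 20, 0, 0, 0, 0], [0, 0, 20, 0, 0, 0, 0], [0, 0, 20, 0, 0, 0, 0], [-10, 15, 0, 0, 0, 0, 0], [-20, 25, 0, 0, 0, 0, 0], [-20, 30, 0, 0, 0, 0, 0], [-20, 33, 0, 0, 0, 0, 0], [-20, 33, 0, 0, 0, 0, 0], [-20, 33, 0, 0, 0, 0, 0], [-20, 33, 0, 0, 0, 0, 0], [-20, 33, 0, 0, 0, 0, 0], [-20, 33, 0, 0, 0, 0, 0], [-20, 33, 0, 0, 0, 0, 0], [-15, 30, 0, 0, 0, 0, 0], [-6.8, 25, 0, 0, 0, 0, 0], [0, 0, 0, 0, 0, 0, 0], [0, 0, -20, 0, 0, 0, 0], [0, 0, -25, 0, 0, 0, 0], [0, 0, 0, 0, 0, 0, 0]],
  ],
)

```text
time_s: 26.38
position: [0.3701, 0.2976, 0.11]
orientation: [-179.8, -0.2, -179.9]
force: [-0.2, -0.4, -2.5]
finger_gap: 0.299
grip_force: 39.5
```

Call:
drive_tool(
  motion=[
    [[0, 0, -20, 0, 0, 0, 0], [0, 0, -10, 0, 0, 0, 0], [0, 0, -5, 0, 0, 0, 0], [0, 0, -2, 0, 0, 0, 0], [0, 0, 0, 0, 0, 0, 0], [0, 0, 0, 0, 0, 0, 0]],
  ],
)

```text
time_s: 27.12
position: [0.3716, 0.2992, 0.0755]
orientation: [180.0, 0.0, -179.8]
force: [0.8, 0.1, -2.4]
finger_gap: 0.297
grip_force: 39.5
```

Call:
drive_tool(
  motion=[
    [[0, 0, -2, 0, 0, 0, 0], [0, 0, -0.8, 0, 0, 0, 0], [0, 0, 0, 0, 0, 0, 0], [0, 0, 0, 0, 0, 0, 0.4], [0, 0, 0, 0, 0, 0, 0.6], [0, 0, 0, 0, 0, 0, 0.6], [0, 0, 0, 0, 0, 0, 0.6], [0, 0, 20, 0, 0, 0, 0.6], [0, 0, 25, 0, 0, 0, 0.6], [0, 0, 25, 0, 0, 0, 0.6], [0, 0, 25, 0, 0, 0, 0.6], [0, 0, 20, 0, 0, 0, 0.6], [0, 0, 0, 0, 0, 0, 0.6], [10, -20, 0, 0, 0, 0, 0.6], [20, -30, 0, 0, 0, 0, 0.6], [20, -30, 0, 0, 0, 0, 0.6]],
  ],
)

```text
time_s: 29.12
position: [0.4215, 0.2182, 0.186]
orientation: [-179.9, -0.1, -179.8]
force: [-0.5, 0.4, 0.1]
finger_gap: 0.599
grip_force: 0.0
```

```bash
python3 - <<'E'
from h import *
a=cv2.cvtColor(read_camera("top"),cv2.COLOR_RGB2BGR);cv2.imwrite("pics/top3.png",a)
b=cv2.cvtColor(read_camera("scene"),cv2.COLOR_RGB2BGR);cv2.imwrite("pics/scene3.png",b)
A=cv2.resize(a[130:330,85:355],(405,300));B=cv2.resize(b[90:300,210:480],(390,300))
cv2.imwrite("pics/m3.png",np.hstack([A,B]))
print(sense()["position"])
E
```

```text
[0.42234032 0.21687708 0.18594753]
```

View pics/m3.png

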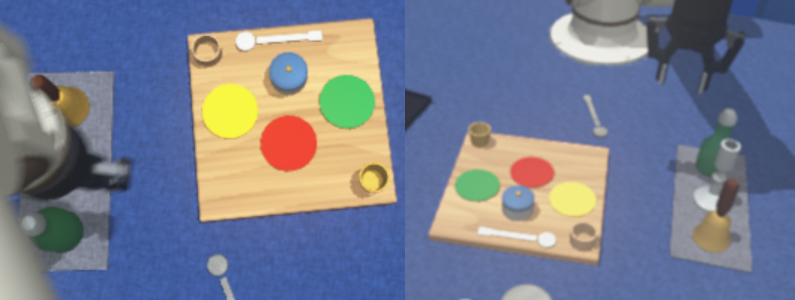

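All three stand upright on the mat, and the coasters and box are now in full view. I'll refine those positions with colour masks.

```bash
python3 - <<'E'
from h import *
np.set_printoptions(precision=4,suppress=True)
R={"yellow":((24,150,150),(34,255,255),.02),"red":((172,150,120),(180,255,255),.02),"green":((50,120,80),(75,255,255),.02),"lid":((98,80,60),(118,255,255),.050)}
for n,f,b in(("top","top3",(205,140,355,280)),("scene","scene3",(210,175,360,300))):
  x0,y0,x1,y1=b;h=cv2.cvtColor(cv2.imread(f"pics/{f}.png")[y0:y1,x0:x1],cv2.COLOR_BGR2HSV)
  for k,(lo,hi,z) in R.items():
    m=cv2.inRange(h,lo,hi)
    if k=="red": m|=cv2.inRange(h,(0,150,120),(6,255,255))
    cs=cv2.findContours(m,cv2.RETR_EXTERNAL,cv2.CHAIN_APPROX_NONE)[0]
    cs=[c for c in cs if cv2.contourArea(c)>150 and cv2.boundingRect(c)[0]>0 and cv2.boundingRect(c)[2]<60]
    for c in cs:
      e=cv2.fitEllipse(c); print(n,k,onz(n,e[0][0]+x0,e[0][1]+y0,z),np.array(e[1]))
E
```

```text
top yellow [0.5529 0.0992] [35.2545 36.6097]
top red [0.5169 0.016 ] [35.5722 36.2955]
top green [ 0.5821 -0.0565] [34.0311 35.0858]
scene red [0.5186 0.0173] [18.8455 27.9586]
scene lid [0.6124 0.0265] [14.2748 19.6654]
```

Call:
drive_tool(
  motion=[
    [[15, -15, 0, 0, 0, 0, 0.9], [20, -20, 0, 0, 0, 0, 0.9], [20, -20, 0, 0, 0, 0, 0.9], [25, -25, 0, 0, 0, 0, 0.9], [25, -25, 0, 0, 0, 0, 0.9], [25, -25, 0, 0, 0, 0, 0.9], [20, -25, 0, 0, 0, 0, 0.9], [20, -20, 0, 0, 0, 0, 0.9], [15.7, -16.7, 0, 0, 0, 0, 0.9], [0, 0, 0, 0, 0, 0, 0.9], [0, 0, -30, 0, 0, 0, 0.9], [0, 0, -40, 0, 0, 0, 0.9], [0, 0, -30, 0, 0, 0, 0.9], [0, 0, -20, 0, 0, 0, 0.9], [0, 0, 0, 0, 0, 0, 0.9], [0, 0, 0, 0, 0, 0, 0.9]],
  ],
)

```text
time_s: 31.22
position: [0.6072, 0.0279, 0.0682]
orientation: [-180.0, 0.1, -179.8]
force: [0.3, -1.2, 0.7]
finger_gap: 0.902
grip_force: 0.0
```

```bash
python3 - <<'E'
from h import *
b=cv2.cvtColor(read_camera("scene"),cv2.COLOR_RGB2BGR)
cv2.imwrite("pics/s4.png",cv2.resize(b[150:280,220:360],None,fx=4,fy=4,interpolation=cv2.INTER_CUBIC))
s=sense();print(s["position"],s["orientation"],s["finger_gap"])
E
```

```text
[0.60753414 0.02777715 0.06855029] [-1.79988561e+02  1.03405314e-01 -1.79809935e+02] 0.8973429102526519
```

View pics/s4.png

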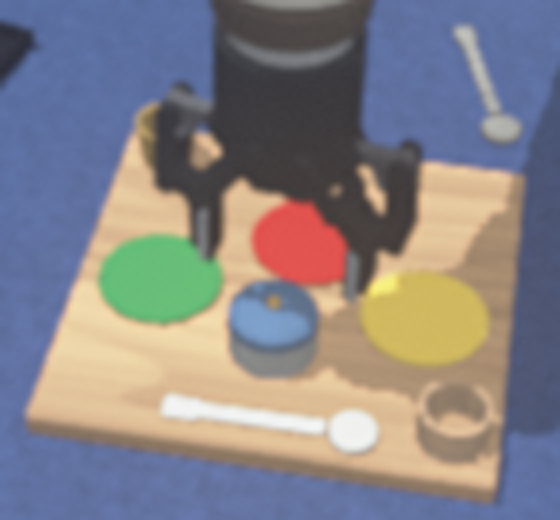

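The fingers straddle the box (knob at about (273,303) in the crop). I'll go down and grip.

Call:
drive_tool(
  motion=[
    [[0.5, -2.6, -15, 0, 0, 0, 0.9], [0, 0, -15, 0, 0, 0, 0.9], [0, 0, -12, 0, 0, 0, 0.9], [0, 0, -7, 0, 0, 0, 0.9], [0, 0, -3, 0, 0, 0, 0.9], [0, 0, 0, 0, 0, 0, 0.9], [0, 0, 0, 0, 0, 0, 0.7], [0, 0, 0, 0, 0, 0, 0.6], [0, 0, 0, 0, 0, 0, 0.5], [0, 0, 0, 0, 0, 0, 0.4], [0, 0, 0, 0, 0, 0, 0.4], [0, 0, 0, 0, 0, 0, 0.4]],
  ],
  newtons=30,
)

```text
time_s: 32.78
position: [0.608, 0.0247, 0.016]
orientation: [-180.0, 0.1, -179.8]
force: [-1.6, -0.0, 5.4]
finger_gap: 0.593
grip_force: 31.4
```

Call:
drive_tool(
  motion=[
    [[0, 0, 10, 0, 0, 0, 0.4], [0, 0, 20, 0, 0, 0, 0.4], [0, 0, 25, 0, 0, 0, 0.4], [0, 0, 25, 0, 0, 0, 0.4], [-6, -15, 0, 0, 0, 0, 0.4], [-10, -25, 0, 0, 0, 0, 0.4], [-13, -30, 0, 0, 0, 0, 0.4], [-13, -30, 0, 0, 0, 0, 0.4], [-13, -30, 0, 0, 0, 0, 0.4], [-13, -30, 0, 0, 0, 0, 0.4], [-13, -30, 0, 0, 0, 0, 0.4], [-13, -30, 0, 0, 0, 0, 0.4], [-13, -30, 0, 0, 0, 0, 0.4], [-13, -30, 0, 0, 0, 0, 0.4], [-13, -30, 0, 0, 0, 0, 0.4], [-10, -25, 0, 0, 0, 0, 0.4], [-5.3, -19.7, 0, 0, 0, 0, 0.4], [0, 0, 0, 0, 0, 0, 0.4], [0, 0, -25, 0, 0, 0, 0.4], [0, 0, 0, 0, 0, 0, 0.4]],
  ],
)

```text
time_s: 35.28
position: [0.4585, -0.3287, 0.0684]
orientation: [179.9, -0.2, -179.8]
force: [-0.2, 0.8, 0.1]
finger_gap: 0.597
grip_force: 31.8
```

Call:
drive_tool(
  motion=[
    [[0.5, -1, -20, 0, 0, 0, 0.4], [0, 0, -20, 0, 0, 0, 0.4], [0, 0, -10, 0, 0, 0, 0.4], [0, 0, -5, 0, 0, 0, 0.4], [0, 0, 0, 0, 0, 0, 0.4], [0, 0, 0, 0, 0, 0, 0.4]],
  ],
)

```text
time_s: 36.02
position: [0.4602, -0.3312, 0.0161]
orientation: [-179.9, 0.1, -179.8]
force: [0.8, 0.3, -1.8]
finger_gap: 0.595
grip_force: 31.8
```

Call:
drive_tool(
  motion=[
    [[0, 1, -4, 0, 0, 0, 0.4], [0, 0, -2, 0, 0, 0, 0.4], [0, 0, -1.5, 0, 0, 0, 0.4], [0, 0, 0, 0, 0, 0, 0.4], [0, 0, 0, 0, 0, 0, 0.4]],
  ],
)

```text
time_s: 36.65
position: [0.4598, -0.3299, 0.008]
orientation: [-180.0, 0.0, -179.8]
force: [-2.2, 1.2, 2.7]
finger_gap: 0.595
grip_force: 32.2
```

Call:
drive_tool(
  motion=[
    [[0, 0, 0, 0, 0, 0, 0.7], [0, 0, 0, 0, 0, 0, 0.85], [0, 0, 0, 0, 0, 0, 0.85], [0, 0, 0, 0, 0, 0, 0.85], [0, 0, 20, 0, 0, 0, 0.85], [0, 0, 30, 0, 0, 0, 0.85], [0, 0, 30, 0, 0, 0, 0.85], [0, 0, 40, 0, 0, 0, 0.85], [0, 0, 40, 0, 0, 0, 0.6], [0, 0, 20, 0, 0, 0, 0.6], [0, 20, 0, 0, 0, 0, 0.6], [0, 35, 0, 0, 0, 0, 0.6], [0, 40, 0, 0, 0, 0, 0.6], [0, 40, 0, 0, 0, 0, 0.6], [0, 40, 0, 0, 0, 0, 0.6], [0, 40, 0, 0, 0, 0, 0.6], [0, 30, 0, 0, 0, 0, 0.6], [0, 15, 0, 0, 0, 0, 0.6]],
  ],
)

```text
time_s: 38.9
position: [0.4591, -0.068, 0.1868]
orientation: [-180.0, -0.1, -179.7]
force: [-0.4, -0.6, -0.1]
finger_gap: 0.597
grip_force: 0.0
```

```bash
python3 - <<'E'
from h import *
a=cv2.cvtColor(read_camera("top"),cv2.COLOR_RGB2BGR);cv2.imwrite("pics/top5.png",a)
b=cv2.cvtColor(read_camera("scene"),cv2.COLOR_RGB2BGR);cv2.imwrite("pics/scene5.png",b)
A=cv2.resize(a[160:320,390:500],None,fx=3,fy=3);B=cv2.resize(a[160:320,80:230],None,fx=3,fy=3)
cv2.imwrite("pics/m5.png",np.hstack([A,B])); print(sense()["position"])
E
```

```text
[ 0.45947931 -0.06869788  0.1871842 ]
```

View pics/m5.png

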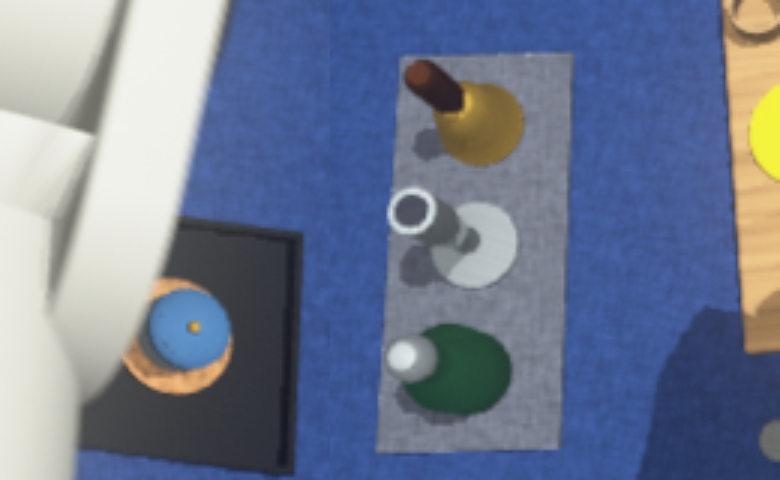

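```bash
python3 - <<'E'
from h import *
print("box",onz("top",454.5,268.5,.049))
for n,u,v,z in(("bell",418,72,.128),("candle",412,210,.129),("cruet",405,355,.130)): print(n,onz("top",(u-330.)/3+80-.3,v/3+160-.3,z))
print("belly/candlefoot",onz("top",(476-330)/3+80,243/3+160,.006))
E
```

```text
box [ 0.46078279 -0.32867794]
bell [0.54064733 0.32227754]
candle [0.45676191 0.31004141]
cruet [0.37276111 0.29819096]
belly/candlefoot [0.45743247 0.31044382]
```

The box stands on the cork within about 2 mm of its centre, and all three still stand on the mat. I'll return the cruet first.

Call:
drive_tool(
  motion=[
    [[-5, 20, 0, 0, 0, 0, 0.6], [-9, 35, 0, 0, 0, 0, 0.6], [-9, 35, 0, 0, 0, 0, 0.6], [-9, 35, 0, 0, 0, 0, 0.6], [-9, 35, 0, 0, 0, 0, 0.6], [-9, 35, 0, 0, 0, 0, 0.6], [-9, 35, 0, 0, 0, 0, 0.6], [-9, 35, 0, 0, 0, 0, 0.6], [-9, 35, 0, 0, 0, 0, 0.6], [-9, 35, 0, 0, 0, 0, 0.6], [-2, 20, 0, 0, 0, 0, 0.6], [0, 13, 0, 0, 0, 0, 0.6], [0, 0, 0, 0, 0, 0, 0.6], [0, 0, -20, 0, 0, 0, 0.6], [0, 0, 0, 0, 0, 0, 0.6]],
  ],
  newtons=40,
)

```text
time_s: 40.88
position: [0.3717, 0.2968, 0.1668]
orientation: [-179.9, -0.1, -179.9]
force: [-0.6, -1.2, 0.3]
finger_gap: 0.602
grip_force: 0.0
```

Call:
drive_tool(
  motion=[
    [[0.5, 2, -20, 0, 0, 0, 0.6], [0, 0, -25, 0, 0, 0, 0.6], [0, 0, -25, 0, 0, 0, 0.6], [0, 0, -15, 0, 0, 0, 0.6], [0, 0, -9, 0, 0, 0, 0.6], [0, 0, 0, 0, 0, 0, 0.6], [0, 0, 0, 0, 0, 0, 0.3], [0, 0, 0, 0, 0, 0, 0.1], [0, 0, 0, 0, 0, 0, 0], [0, 0, 0, 0, 0, 0, 0], [0, 0, 0, 0, 0, 0, 0], [0, 0, 0, 0, 0, 0, 0]],
  ],
)

```text
time_s: 42.38
position: [0.3727, 0.3002, 0.0746]
orientation: [180.0, 0.1, -179.8]
force: [-0.1, -3.3, 5.1]
finger_gap: 0.292
grip_force: 39.1
```

Call:
drive_tool(
  motion=[
    [[0, 0, 10, 0, 0, 0, 0], [0, 0, 25, 0, 0, 0, 0], [0, 0, 25, 0, 0, 0, 0], [0, 0, 26, 0, 0, 0, 0], [3, -20, 0, 0, 0, 0, 0], [10, -25, 0, 0, 0, 0, 0], [20, -30, 0, 0, 0, 0, 0], [20, -33, 0, 0, 0, 0, 0], [20, -33, 0, 0, 0, 0, 0], [20, -33, 0, 0, 0, 0, 0], [20, -33, 0, 0, 0, 0, 0], [20, -33, 0, 0, 0, 0, 0], [20, -33, 0, 0, 0, 0, 0], [20, -33, 0, 0, 0, 0, 0], [20, -25, 0, 0, 0, 0, 0], [17, -25.5, 0, 0, 0, 0, 0], [0, 0, 0, 0, 0, 0, 0], [0, 0, -20, 0, 0, 0, 0], [0, 0, -25, 0, 0, 0, 0], [0, 0, 0, 0, 0, 0, 0]],
  ],
)

```text
time_s: 44.88
position: [0.5802, -0.0562, 0.1124]
orientation: [180.0, -0.3, -179.8]
force: [-0.3, 0.1, -3.1]
finger_gap: 0.301
grip_force: 39.6
```

Call:
drive_tool(
  motion=[
    [[1, 0.5, -10, 0, 0, 0, 0], [0, 0, -6, 0, 0, 0, 0], [0, 0, 0, 0, 0, 0, 0], [0, 0, 0, 0, 0, 0, 0]],
  ],
)

```text
time_s: 45.38
position: [0.5835, -0.0559, 0.0992]
orientation: [-180.0, 0.0, -179.8]
force: [-0.7, 0.3, -1.8]
finger_gap: 0.299
grip_force: 39.7
```

Call:
drive_tool(
  motion=[
    [[-0.5, 0, -4, 0, 0, 0, 0], [0, 0, -2, 0, 0, 0, 0], [0, 0, -1.8, 0, 0, 0, 0], [0, 0, 0, 0, 0, 0, 0], [0, 0, 0, 0, 0, 0, 0.4], [0, 0, 0, 0, 0, 0, 0.6], [0, 0, 0, 0, 0, 0, 0.6], [0, 0, 0, 0, 0, 0, 0.6], [0, 0, 20, 0, 0, 0, 0.6], [0, 0, 25, 0, 0, 0, 0.6], [0, 0, 25, 0, 0, 0, 0.6], [0, 0, 25, 0, 0, 0, 0.6], [0, 0, 0, 0, 0, 0, 0.6]],
  ],
)

```text
time_s: 47.0
position: [0.5837, -0.056, 0.188]
orientation: [-180.0, 0.2, -179.8]
force: [0.6, 0.4, -0.1]
finger_gap: 0.599
grip_force: 0.0
```

Call:
drive_tool(
  motion=[
    [[-5, 20, 0, 0, 0, 0, 0.6], [-12, 35, 0, 0, 0, 0, 0.6], [-13, 35, 0, 0, 0, 0, 0.6], [-13, 35, 0, 0, 0, 0, 0.6], [-13, 35, 0, 0, 0, 0, 0.6], [-13, 35, 0, 0, 0, 0, 0.6], [-13, 35, 0, 0, 0, 0, 0.6], [-13, 35, 0, 0, 0, 0, 0.6], [-13, 35, 0, 0, 0, 0, 0.6], [-12, 35, 0, 0, 0, 0, 0.6], [-7, 20, 0, 0, 0, 0, 0.6], [0, 11, 0, 0, 0, 0, 0.6], [0, 0, 0, 0, 0, 0, 0.6], [0, 0, 0, 0, 0, 0, 0.6]],
  ],
)

```text
time_s: 48.75
position: [0.4559, 0.3095, 0.1858]
orientation: [-180.0, -0.0, -179.9]
force: [0.0, 0.6, 0.2]
finger_gap: 0.599
grip_force: 0.0
```

Call:
drive_tool(
  motion=[
    [[0.5, 0.5, -20, 0, 0, 0, 0.6], [0, 0, -25, 0, 0, 0, 0.6], [0, 0, -25, 0, 0, 0, 0.6], [0, 0, -17, 0, 0, 0, 0.6], [0, 0, -9, 0, 0, 0, 0.6], [0, 0, 0, 0, 0, 0, 0.6], [0, 0, 0, 0, 0, 0, 0.3], [0, 0, 0, 0, 0, 0, 0.1], [0, 0, 0, 0, 0, 0, 0], [0, 0, 0, 0, 0, 0, 0], [0, 0, 0, 0, 0, 0, 0], [0, 0, 0, 0, 0, 0, 0]],
  ],
)

```text
time_s: 50.25
position: [0.4568, 0.3106, 0.091]
orientation: [180.0, 0.1, -179.8]
force: [0.5, -2.8, 5.5]
finger_gap: 0.317
grip_force: 39.6
```

Call:
drive_tool(
  motion=[
    [[0, 0, 10, 0, 0, 0, 0], [0, 0, 25, 0, 0, 0, 0], [0, 0, 25, 0, 0, 0, 0], [0, 0, 26, 0, 0, 0, 0], [0, -15, 0, 0, 0, 0, 0], [0, -25, 0, 0, 0, 0, 0], [8, -30, 0, 0, 0, 0, 0], [8, -35, 0, 0, 0, 0, 0], [8, -35, 0, 0, 0, 0, 0], [8, -35, 0, 0, 0, 0, 0], [8, -35, 0, 0, 0, 0, 0], [8, -35, 0, 0, 0, 0, 0], [8, -30, 0, 0, 0, 0, 0], [4.7, -19.3, 0, 0, 0, 0, 0], [0, 0, 0, 0, 0, 0, 0], [0, 0, -20, 0, 0, 0, 0], [0, 0, -25, 0, 0, 0, 0], [0, 0, -15, 0, 0, 0, 0], [0, 0, 0, 0, 0, 0, 0], [0, 0, 0, 0, 0, 0, 0]],
  ],
)

```text
time_s: 52.75
position: [0.5173, 0.0164, 0.1168]
orientation: [-180.0, 0.1, -179.8]
force: [-0.1, 0.4, -2.6]
finger_gap: 0.314
grip_force: 40.0
```

Call:
drive_tool(
  motion=[
    [[0, 0, -5, 0, 0, 0, 0], [0, 0, -2.5, 0, 0, 0, 0], [0, 0, -1.6, 0, 0, 0, 0], [0, 0, 0, 0, 0, 0, 0], [0, 0, 0, 0, 0, 0, 0.4], [0, 0, 0, 0, 0, 0, 0.6], [0, 0, 0, 0, 0, 0, 0.6], [0, 0, 0, 0, 0, 0, 0.6], [0, 0, 20, 0, 0, 0, 0.6], [0, 0, 25, 0, 0, 0, 0.6], [0, 0, 25, 0, 0, 0, 0.6], [0, 0, 15, 0, 0, 0, 0.6], [0, 0, 0, 0, 0, 0, 0.6]],
  ],
)

```text
time_s: 54.38
position: [0.5175, 0.0163, 0.1926]
orientation: [-180.0, 0.1, -179.8]
force: [-0.1, 0.1, -0.5]
finger_gap: 0.602
grip_force: 0.0
```

Call:
drive_tool(
  motion=[
    [[2, 20, 0, 0, 0, 0, 0.6], [3, 35, 0, 0, 0, 0, 0.6], [3, 35, 0, 0, 0, 0, 0.6], [3, 35, 0, 0, 0, 0, 0.6], [3, 35, 0, 0, 0, 0, 0.6], [3, 35, 0, 0, 0, 0, 0.6], [3, 35, 0, 0, 0, 0, 0.6], [2, 35, 0, 0, 0, 0, 0.6], [1, 25, 0, 0, 0, 0, 0.6], [0, 15, 0, 0, 0, 0, 0.6], [0, 0, 0, 0, 0, 0, 0.6], [0, 0, 0, 0, 0, 0, 0.6]],
  ],
)

```text
time_s: 55.88
position: [0.5401, 0.3204, 0.1917]
orientation: [-180.0, 0.0, -179.9]
force: [0.2, 0.2, -0.3]
finger_gap: 0.596
grip_force: 0.0
```

Call:
drive_tool(
  motion=[
    [[0.5, 0.7, -20, 0, 0, 0, 0.6], [0, 0, -30, 0, 0, 0, 0.6], [0, 0, -30, 0, 0, 0, 0.6], [0, 0, -20, 0, 0, 0, 0.6], [0, 0, -9, 0, 0, 0, 0.6], [0, 0, 0, 0, 0, 0, 0.6], [0, 0, 0, 0, 0, 0, 0.3], [0, 0, 0, 0, 0, 0, 0.1], [0, 0, 0, 0, 0, 0, 0], [0, 0, 0, 0, 0, 0, 0], [0, 0, 0, 0, 0, 0, 0], [0, 0, 0, 0, 0, 0, 0]],
  ],
)

```text
time_s: 57.38
position: [0.5411, 0.3219, 0.0841]
orientation: [-180.0, 0.1, -179.8]
force: [-0.5, -3.4, 5.9]
finger_gap: 0.247
grip_force: 39.2
```

Call:
drive_tool(
  motion=[
    [[0, 0, 10, 0, 0, 0, 0], [0, 0, 25, 0, 0, 0, 0], [0, 0, 25, 0, 0, 0, 0], [0, 0, 26, 0, 0, 0, 0], [1, -15, 0, 0, 0, 0, 0], [1, -25, 0, 0, 0, 0, 0], [2, -30, 0, 0, 0, 0, 0], [2, -32, 0, 0, 0, 0, 0], [2, -32, 0, 0, 0, 0, 0], [2, -32, 0, 0, 0, 0, 0], [1, -30, 0, 0, 0, 0, 0], [1, -26.5, 0, 0, 0, 0, 0], [0, 0, 0, 0, 0, 0, 0], [0, 0, -20, 0, 0, 0, 0], [0, 0, -25, 0, 0, 0, 0], [0, 0, -15, 0, 0, 0, 0], [0, 0, 0, 0, 0, 0, 0], [0, 0, 0, 0, 0, 0, 0]],
  ],
)

```text
time_s: 59.62
position: [0.5528, 0.0995, 0.1097]
orientation: [-180.0, 0.1, -179.8]
force: [-0.1, -0.1, -2.1]
finger_gap: 0.244
grip_force: 39.6
```

Next: lower and release the bell, rise, and move the arm clear for a last look.

Call:
drive_tool(
  motion=[
    [[0, 0, -5, 0, 0, 0, 0], [0, 0, -2.5, 0, 0, 0, 0], [0, 0, -1.6, 0, 0, 0, 0], [0, 0, 0, 0, 0, 0, 0], [0, 0, 0, 0, 0, 0, 0.4], [0, 0, 0, 0, 0, 0, 0.6], [0, 0, 0, 0, 0, 0, 0.6], [0, 0, 0, 0, 0, 0, 0.6], [0, 0, 20, 0, 0, 0, 0.6], [0, 0, 25, 0, 0, 0, 0.6], [0, 0, 25, 0, 0, 0, 0.6], [0, 0, 25, 0, 0, 0, 0.6], [0, 20, 0, 0, 0, 0, 0.6], [-10, 35, 0, 0, 0, 0, 0.6], [-10, 35, 0, 0, 0, 0, 0.6], [-10, 35, 0, 0, 0, 0, 0.6], [-10, 35, 0, 0, 0, 0, 0.6], [-10, 35, 0, 0, 0, 0, 0.6], [0, 15, 0, 0, 0, 0, 0.6], [0, 0, 0, 0, 0, 0, 0.6]],
  ],
)

```text
time_s: 62.12
position: [0.5022, 0.3103, 0.1938]
orientation: [-179.9, -0.0, -179.7]
force: [-0.5, -1.3, 0.6]
finger_gap: 0.597
grip_force: 0.0
```

```bash
python3 - <<'E'
from h import *
a=cv2.cvtColor(read_camera("top"),cv2.COLOR_RGB2BGR)
cv2.imwrite("pics/m6.png",np.hstack([cv2.resize(a[140:280,205:355],None,fx=3,fy=3,interpolation=cv2.INTER_CUBIC),cv2.resize(a[200:340,395:500],None,fx=3,fy=3)]))
print(sense()["position"])
E
```

```text
[0.50244106 0.30944284 0.1940426 ]
```

View pics/m6.png

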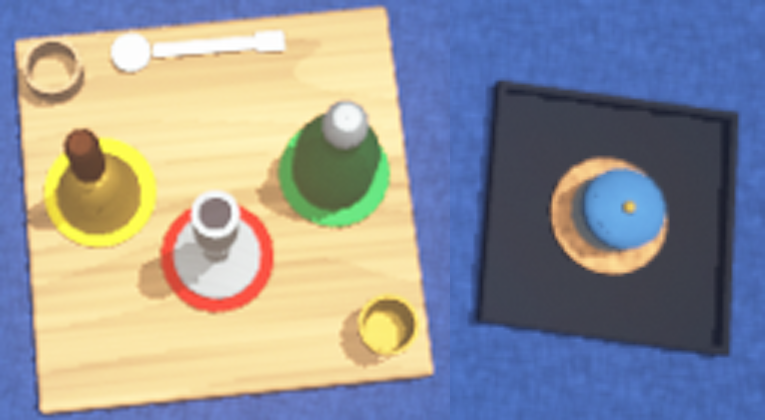

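The bell, candlestick and cruet are back on their coasters and look as they did at the start, at crop pixels (100,190), (217,258) and (335,170). The box is upright on the cork at (625,208). I'm handing in.

```bash
python3 -c "
from plant import *
print(close_job())"
```

```text
the job is handed in; nothing more can be done
None
```

The job is handed in at about 62 s: the box stands on the cork about 2 mm off centre, and the candlestick, bell and cruet look upright and centred on their coasters in the last picture; early on a finger leaned on the bell (about 21 N) without visibly moving it, and no verdict came back.

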